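# Put the loose brass fittings back in the stock tray

## Robot

A 7-joint arm with a two-finger parallel gripper is mounted at the origin on the work surface. World frame = base frame: x ahead of the robot, y to its left, z up, the work surface at z = 0. Lengths are in m, angles in rad, forces in N, time in s.
With the tool pointing down it reaches from about 0.4 to 0.875 m from the base axis. Payload 19.3 kg.
Tool frame: the origin (TCP) lies at the very end of the fingers, on their centre line; the grasp point (between the pads) lies 19 mm behind it; z points along the fingers, y is the line along which they close (so a half turn about z gives the same grasp; the last joint's range is limited). The gripper opens to 85 mm and grips with 20 to 120 N. Pads are 22 mm wide; open, the fingers measure 114 mm over their backs; the gripper's body (76 mm by 85 mm) begins 54 mm behind the grasp point. The pads swing forward as they close: fully open they stand 13 mm farther back than shut.
Start: joints at [1.158, 0.521, -0.036, 1.599, 0.021, 1.021, -0.113], TCP at [0.21, -0.589, 0.231] pointing down, gripper open.
Joint ranges: [-2.91, 2.91], [-0.3, 2.13], [-1.5, 1.42], [0.17, 2.43], [-1.26, 4.41], [0.16, 1.93], [-2.52, 2.52]. Speed limits (rad/s): [1.89, 1.89, 2.39, 2.39, 3.01, 3.01, 3.01].

## Interface

Orientations are given as [roll, pitch, yaw] about the fixed x, y, z axes, in that order (R = Rz(yaw) Ry(pitch) Rx(roll)).
In Python, from workcell import bot gives the robot as it stands.
- The arm moves only by the shell command python3 -m crank 'ROWS' [FORCE]. ROWS is a JSON object of lists of equal length, an entry for each row: "travel": the shift along the world's x, y, z in cm, a list of three; "turn": the turn, a rotation vector about the world's x, y, z in degrees, a list of three; "gripper": the closure, from 0 (fully open) to 1 (shut). A call has exactly 5 rows; each row is the pose to reach, as a shift and turn from the pose commanded when the call began; what a row does not reach only later rows make up. A row lasts 1/10 s, in which the tool goes at most 50 mm and 8.59 degrees, less where a joint would pass 70% of its speed; a pose out of reach is approached as far as the arm can. A call with a gripper value outside its range is refused whole. The fingers move at their own pace and stop on an object; FORCE is the grip in N (left out, the last holds). Time passes only in rows, so rows that repeat a pose let the fingers close, or fill a call up. It gives the time, the measured TCP pose, the force, the opening and the grip force at its end, in the units of the state.
- bot.observe(): the state, without advancing time (a new reading comes with each control period).
- bot.grab_frame(name): name is "scene" or "top" or "wrist"; returns a dict with "pixels" (400x640x3 uint8, red, green, blue), "fx", "fy", "cx", "cy" (pixels), "extrinsics" (4x4, takes a point from world to camera coordinates). Camera axes: x right, y down, z forward; pixel columns grow to the right and rows downward; lengths in m; the calibration is good to about 2 mm. A picture is of the moment at which its call begins. There is no depth.
- bot.job_done(): hands the job in; it is judged then, once.
The state is a dict: "clock": time; "qpos": joint angles; "qd": joint speeds; "joint_efforts": joint torques, N m; "position": TCP position; "tool_rot": TCP orientation; "force": force on the tool from outside, world axes, zero at the start; "moment": the same for the moment, N m; "grip_width": finger opening in m; "finger_force": force on a finger pad.
Only numpy, scipy, OpenCV 4.12 (cv2) and the standard library are available. Lean on these libraries where they do the work, as an engineer would, in place of code of your own. Each camera call takes 0.05 s, during which the arm holds its last target. There are 200 camera calls.

## Task

Put the four loose brass fittings on the bench (tee, ball valve, hex coupling, hose tail) back in the grey stock tray, each standing upright on the floor of the lift-out box that already holds its kind, in the empty part nearest the robot. The grey steel tee and grey steel hose tail are look-alikes from another set: leave them where they stand.

Things in the scene. Friction and masses are not known exactly. Their poses are not given: they have to be found in the camera images.
- tee: Loose brass pipe tee, branch up, 48 high. Run 54 long on its x axis, hexagonal ends 32 across flats, a flat down. Branch on the z axis, its top (z 32 to 48) a hex collar 30 across flats, flats facing +y and -y (grip there), neck below 26 in diameter. Origin: centre of underside. 170 g.
- valve: Loose brass ball valve with a red butterfly handle on top, 56 high. Body 54 long along its x axis, hexagonal ends 30 across flats, a flat down. Handle: red bar 50 long (along x), 10 thick (along y), z 38 to 56, centred on the z axis (grip it across y). Origin: centre of the underside, z up. 240 g.
- coupling: Loose brass hex coupling standing on end: plain hexagonal piece 34 across flats, 46 high, two flats facing its +y and -y, dark round mouth on top. Origin: centre of the underside, z up. 150 g.
- hosetail: Loose brass hose tail standing on its nut, 62 high: hex nut 32 across flats (flats facing +y and -y), z 0 to 20, then a thin ribbed upright tail about 19 in diameter, z 20 to 62 (grip near its top). Origin: centre of underside. 100 g.
- box_tees: Blue box in the grey tray, fixed, already holding one brass tee. Outside 112 (x) by 74 (y) by 22 high, walls and floor 2 thick. Origin: underside, middle of the empty part nearest the robot (clear floor x -35 to +33, y -35 to +35, floor top z +2). Fixed stock at x +33 to +73, up to 50 high. x points away from the robot. Underside 3 above the bench.
- box_valves: Yellow box in the grey tray, fixed, already holding one brass ball valve with a red handle. Outside 112 (x) by 74 (y) by 22 high, walls and floor 2 thick. Origin: underside, middle of the empty part nearest the robot (clear floor x -35 to +33, y -35 to +35, floor top z +2). Fixed stock at x +33 to +73, up to 58 high. x points away from the robot. Underside 3 above the bench.
- box_couplings: Red box in the grey tray, fixed, already holding two brass hex couplings. Outside 112 (x) by 74 (y) by 22 high, walls and floor 2 thick. Origin: underside, middle of the empty part nearest the robot (clear floor x -35 to +33, y -35 to +35, floor top z +2). Fixed stock at x +33 to +73, up to 48 high. x points away from the robot. Underside 3 above the bench.
- box_hosetails: Green box in the grey tray, fixed, already holding two brass hose tails. Outside 112 (x) by 74 (y) by 22 high, walls and floor 2 thick. Origin: underside, middle of the empty part nearest the robot (clear floor x -35 to +33, y -35 to +35, floor top z +2). Fixed stock at x +33 to +73, up to 64 high. x points away from the robot. Underside 3 above the bench.
- steel_tee: Look-alike: grey galvanised steel pipe tee, branch up, 48 high. Run 54 long on its x axis, hexagonal ends 32 across flats, a flat down. Branch on the z axis, its top (z 32 to 48) a hex collar 30 across flats, flats facing +y and -y (grip there), neck below 26 in diameter. Origin: centre of underside. Same shape as the brass tee; stays where it is.
- steel_hosetail: Look-alike: grey galvanised steel hose tail standing on its nut, 62 high: hex nut 32 across flats (flats facing +y and -y), z 0 to 20, then a thin ribbed upright tail about 19 in diameter, z 20 to 62 (grip near its top). Origin: centre of underside. Same shape as the brass hose tail; stays where it is.
Not all that is in view belongs to the job. What is shaped like the hosetail but purple is not meant.

How it is judged:
By the outcome, as a careful person would: the job done as asked, in the order asked, and still so for the second after the job is handed in, with the robot touching nothing.
It also fails if it takes over 120 s, if anything falls off the work surface, if the arm or the gripper's body presses on something with over 40 N, if the wrist force passes 120 N, or if a joint passes its speed limit or range.

## Working session

There is one attempt and no reset: what is moved stays moved. The work goes in short steps, Python scripts to look and compute and a shell command to move; the robot and the scene stay as the last step left them, time stands still between calls to the robot, and variables do not carry over. Pictures are saved under pics/ and viewed, at most 15 in all, crops included, and the job is handed in when it is done.

```bash
mkdir -p pics; ls; python3 - <<'E'
from workcell import bot
import cv2,numpy as np
for n in("scene","top"):
    f=bot.grab_frame(n); cv2.imwrite(f"pics/{n}0.png",f["pixels"][:,:,::-1]); print(n,f["fx"],f["cx"],f["cy"]); print(np.round(f["extrinsics"],3).tolist())
s=bot.observe();print({k:np.round(v,3).tolist() for k,v in s.items()})
E
```

```text
pics
scene 361.61378574729326 319.63301246331577 198.2693101630327
[[0.404, 0.915, 0.012, -0.173], [0.583, -0.247, -0.774, -0.273], [-0.705, 0.319, -0.633, 1.279], [0.0, 0.0, 0.0, 1.0]]
top 378.6001778752992 316.7992616313739 195.10384542848803
[[-0.052, -0.999, 0.006, -0.011], [-0.977, 0.05, -0.209, 0.489], [0.208, -0.017, -0.978, 0.726], [0.0, 0.0, 0.0, 1.0]]
{'clock': 0.1, 'qpos': [1.158, 0.522, -0.036, 1.6, 0.021, 1.021, -0.113], 'qd': [0.0, -0.003, -0.002, -0.0, -0.001, 0.001, -0.002], 'joint_efforts': [0.005, -92.849, 1.984, -37.054, 0.018, 0.005, 0.0], 'position': [0.21, -0.588, 0.231], 'tool_rot': [-3.141, 0.0, 0.343], 'force': [-0.154, 0.157, 0.496], 'moment': [-0.02, -0.035, 0.061], 'finger_force': 0.0, 'grip_width': 0.085}
```

View pics/top0.png

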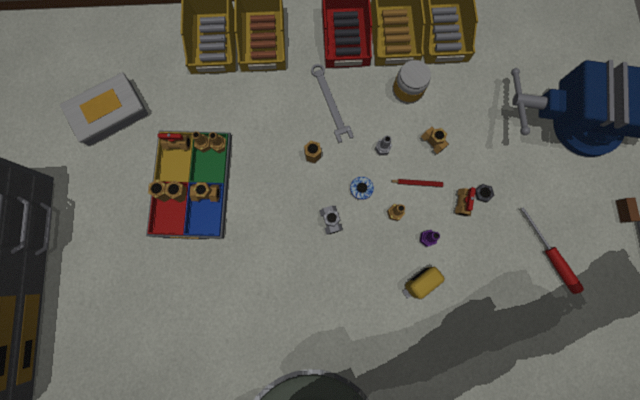

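View pics/scene0.png

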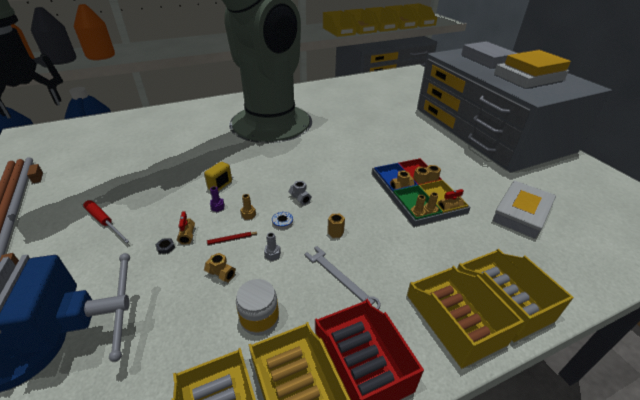

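The top view shows the brass coupling at (313,150), tee (435,138), hose tail (397,212) and valve (466,202). The steel tee is at (332,218), the steel hose tail at (385,145) and the purple one at (430,238). The tray covers (150–230, 132–238), with yellow and green in the far row and red and blue in the near row.

```bash
python3 - <<'E'
import cv2
t=cv2.imread("pics/top0.png")
cv2.imwrite("pics/a.png",cv2.resize(t[120:250,300:500],None,fx=4,fy=4,interpolation=cv2.INTER_CUBIC))
b=cv2.resize(t[125:245,140:240],None,fx=5,fy=5,interpolation=cv2.INTER_CUBIC)
cv2.imwrite("pics/b.png",b)
s=cv2.imread("pics/scene0.png")
cv2.imwrite("pics/c.png",cv2.resize(s[160:300,150:350],None,fx=4,fy=4,interpolation=cv2.INTER_CUBIC))
E
```

```text
(no output)
```

View pics/a.png

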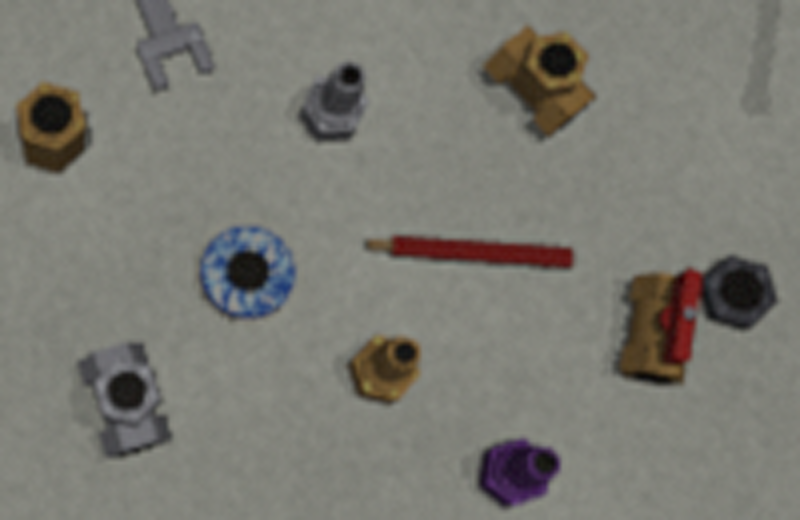

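View pics/b.png

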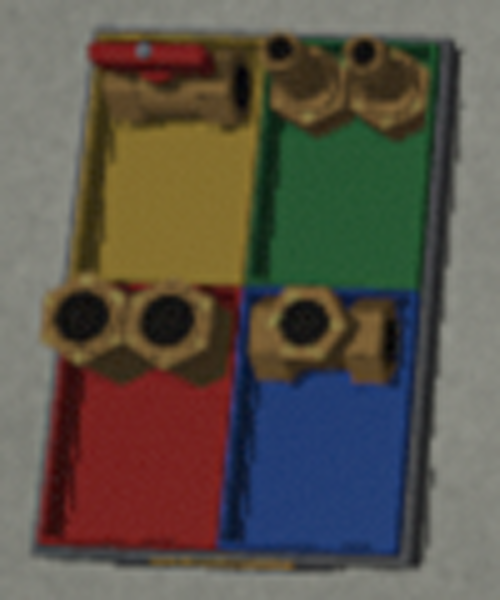

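View pics/c.png

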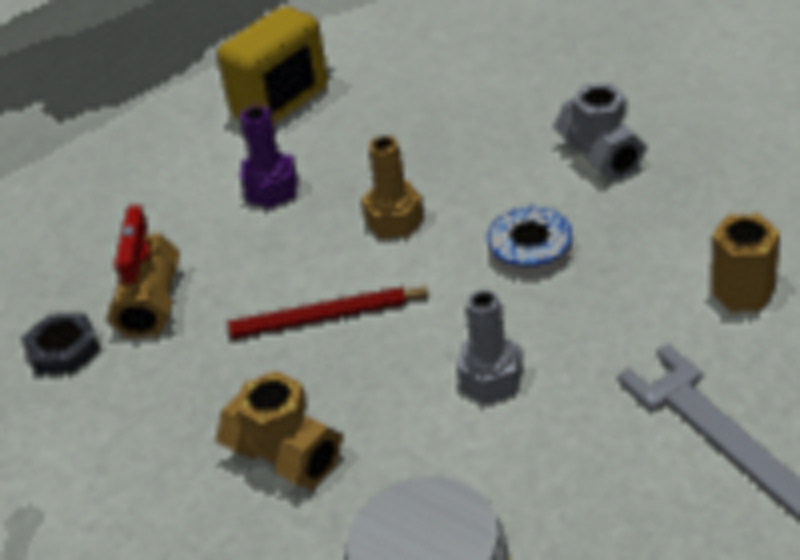

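```bash
cat >h.py <<'E'
from workcell import bot
import cv2,numpy as np
def cast(f,u,v,z):
    E=np.array(f["extrinsics"]);R=E[:3,:3];c=-R.T@E[:3,3]
    d=R.T@np.array([(u-f["cx"])/f["fx"],(v-f["cy"])/f["fy"],1]);return c+d*(z-c[2])/d[2]
def crop(f,pts,x0,y0,k,z,names=None):
    for i,(u,v) in enumerate(pts): print(names[i] if names else i,np.round(cast(f,(u+.5)/k-.5+x0,(v+.5)/k-.5+y0,z if np.isscalar(z) else z[i])*1000,1).tolist())
def snap(n,out=None):
    f=bot.grab_frame(n)
    if out: cv2.imwrite("pics/"+out,cv2.cvtColor(f["pixels"],cv2.COLOR_RGB2BGR))
    return f
E
python3 - <<'E'
from h import *
t=snap("top");s=snap("scene")
z=[.046,.048,.062,.056,.056,.062]
N=["coup","tee","hose","vh1","vh2","shose"]
crop(t,[(51,114),(557,59),(405,352),(692,272),(680,358),(350,76)],300,120,4,z,N)
print();crop(s,[(745,233),(269,395),(383,144),(133,210),(125,276),(483,299)],150,160,4,z,N)
print("box rims");crop(t,[(40,548),(222,550),(410,553),(437,40),(258,38),(97,35),(240,288),(420,292)],140,125,5,.025,["BL","BM","BR","TR","TM","TL","C","RM"])
w=snap("wrist","w0.png");print(np.round(w["extrinsics"],3).tolist(),w["fx"])
E
```

```text
coup [591.7, -31.9, 46.0]
tee [608.3, -303.9, 48.0]
hose [451.5, -203.4, 62.0]
vh1 [486.5, -356.5, 56.0]
vh2 [442.2, -344.2, 56.0]
shose [599.1, -189.1, 62.0]

coup [592.8, -32.3, 46.0]
tee [609.5, -304.1, 48.0]
hose [454.3, -203.5, 62.0]
vh1 [449.9, -346.7, 56.0]
vh2 [503.0, -357.9, 56.0]
shose [600.7, -188.8, 62.0]
box rims
BL [428.8, 318.5, 25.0]
BM [424.1, 243.2, 25.0]
BR [418.8, 165.4, 25.0]
TR [644.2, 153.6, 25.0]
TM [649.0, 232.1, 25.0]
TL [654.0, 302.7, 25.0]
C [536.0, 237.9, 25.0]
RM [530.3, 161.2, 25.0]
[[0.336, -0.942, 0.0, -0.625], [-0.892, -0.319, 0.32, -0.043], [-0.302, -0.108, -0.947, 0.379], [0.0, 0.0, 0.0, 1.0]] 282.9963337052188
```

View pics/w0.png

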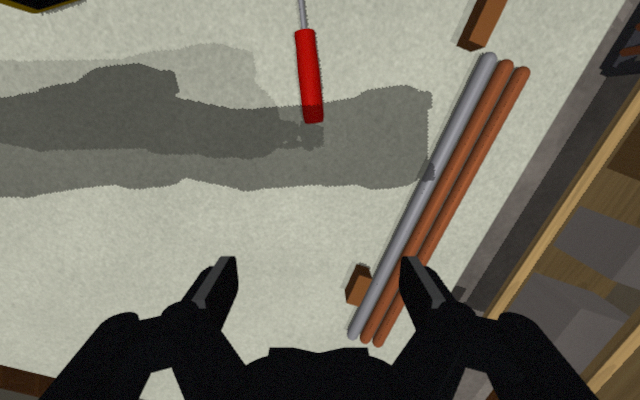

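The wrist view sees past the fingers to the bench, with only a screwdriver and pipes in it. The two views agree within 3 mm on the mouths. The rims fit the box sizes: 225 × 153 mm, tray yaw about −3.3°. I'll move over the tee first.

```bash
python3 -m crank '{"travel":[[4,3,0.4],[8,6,0.8],[12,9,1.2],[16,12,1.6],[20,15,2]],"turn":[[0,0,5],[0,0,10],[0,0,15],[0,0,20],[0,0,25]],"gripper":[0,0,0,0,0]}' 60
python3 -m crank '{"travel":[[4,3,-1],[8,6,-2],[12,9,-3],[16,12,-4],[19,14,-5]],"turn":[[0,0,0],[0,0,0],[0,0,0],[0,0,0],[0,0,0]],"gripper":[0,0,0,0,0]}'
python3 - <<'E'
from h import *
w=snap("wrist","w1.png");s=bot.observe();print(s["position"],s["tool_rot"],s["force"])
E
```

```text
clock: 0.75
position: [0.4108, -0.4377, 0.2515]
tool_rot: [3.141, 0.0, 0.783]
force: [0.9, -0.4, 0.6]
grip_width: 0.0857
finger_force: 0.0
clock: 1.25
position: [0.6015, -0.2966, 0.2008]
tool_rot: [-3.142, -0.001, 0.781]
force: [0.1, -0.6, 0.1]
grip_width: 0.0855
finger_force: 0.0
[ 0.60563758 -0.29096982  0.19865703] [-3.13911235 -0.00364899  0.7862395 ] [-0.20399771  8.7918115  -3.54584274]
```

View pics/w1.png

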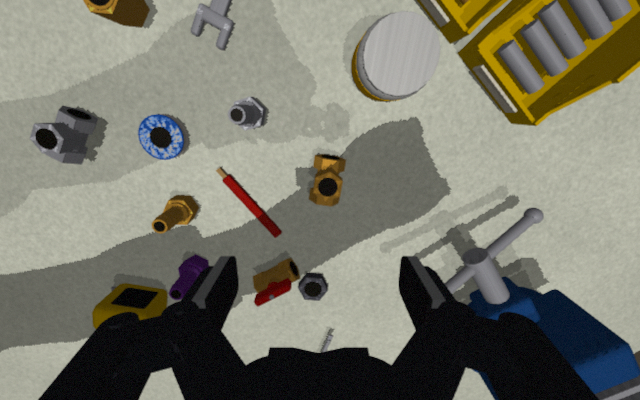

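The wrist view shows the brass tee at (327,185), with its run nearly vertical in the image. The valve (275,282) and hose tail (175,215) are also in view. I'll measure them by masks.

```bash
cat >>h.py <<'E'
def blobs(f,lo,hi,zs=(.024,),amin=80,roi=None):
    h=cv2.cvtColor(f["pixels"],cv2.COLOR_RGB2HSV);m=cv2.inRange(h,lo,hi)
    m=cv2.morphologyEx(m,cv2.MORPH_CLOSE,np.ones((3,3)))
    for c in cv2.findContours(m,cv2.RETR_EXTERNAL,cv2.CHAIN_APPROX_NONE)[0]:
        a=cv2.contourArea(c)
        if a<amin: continue
        u,v=c[:,0].mean(0)
        if roi and not(roi[0]<u<roi[2] and roi[1]<v<roi[3]): continue
        for z in zs:
            P=np.array([cast(f,p[0][0],p[0][1],z)[:2]*1000 for p in c],np.float32)
            (x,y),(w,l),_=cv2.minAreaRect(P);b=cv2.boxPoints(cv2.minAreaRect(P));e=b[1]-b[0];g=b[2]-b[1];e=e if np.hypot(*e)>np.hypot(*g) else g
            print("px",u.round(),v.round(),"a",a,"z",z,"xy",round(x,1),round(y,1),"size",round(w,1),round(l,1),"ang",round(np.degrees(np.arctan2(e[1],e[0]))%180,1))
BR=((8,90,60),(22,255,255));RED=((0,150,80),(6,255,255));DK=((0,0,0),(180,255,45))
E
python3 - <<'E'
from h import *
w=snap("wrist");R=(100,100,400,320)
print("brass");blobs(w,*BR,roi=R)
print("red");blobs(w,*RED,zs=(.056,),roi=R)
print("mouths");blobs(w,*DK,zs=(.048,.062),amin=40,roi=R)
p=w["pixels"]
for u,v in((327,185),(327,203),(330,163),(275,282),(240,190),(272,291)):print(p[v,u])
cv2.imwrite("pics/w1c.png",cv2.resize(p[130:330,140:360,::-1],None,fx=3,fy=3,interpolation=cv2.INTER_CUBIC))
print(bot.observe()["force"])
E
```

```text
brass
px 277.0 281.0 a 660.0 z 0.024 xy 469.3 -345.9 size 33.6 63.5 ang 156.3
px 176.0 220.0 a 1018.0 z 0.024 xy 447.0 -204.6 size 34.2 68.7 ang 178.3
px 328.0 186.0 a 1265.0 z 0.024 xy 607.3 -305.1 size 60.0 36.5 ang 36.6
red
px 272.0 301.0 a 158.5 z 0.056 xy 466.6 -352.0 size 7.9 48.6 ang 165.1
px 247.0 206.0 a 383.0 z 0.056 xy 538.0 -251.1 size 63.1 9.2 ang 83.2
mouths
px 313.0 294.0 a 176.0 z 0.048 xy 503.1 -384.6 size 20.4 19.7 ang 45.2
px 313.0 294.0 a 176.0 z 0.062 xy 510.7 -377.4 size 19.4 18.8 ang 45.2
px 314.0 284.0 a 76.5 z 0.048 xy 513.3 -374.9 size 17.9 34.2 ang 132.6
px 314.0 284.0 a 76.5 z 0.062 xy 520.5 -368.2 size 17.1 32.5 ang 132.6
px 294.0 274.0 a 62.5 z 0.048 xy 508.4 -347.8 size 20.4 7.2 ang 67.0
px 294.0 274.0 a 62.5 z 0.062 xy 515.8 -342.4 size 19.4 6.9 ang 67.0
px 160.0 232.0 a 55.5 z 0.048 xy 440.0 -202.3 size 9.9 10.2 ang 135.1
px 160.0 232.0 a 55.5 z 0.062 xy 450.7 -203.8 size 9.5 9.7 ang 135.1
px 328.0 194.0 a 230.0 z 0.048 xy 607.5 -304.8 size 19.2 18.5 ang 45.2
px 328.0 194.0 a 230.0 z 0.062 xy 610.2 -301.4 size 18.3 17.6 ang 45.2
px 162.0 143.0 a 290.5 z 0.048 xy 524.9 -146.0 size 19.8 19.6 ang 84.7
px 162.0 143.0 a 290.5 z 0.062 xy 531.5 -150.2 size 18.8 18.7 ang 84.7
px 238.0 122.0 a 82.0 z 0.048 xy 595.6 -187.5 size 9.6 10.2 ang 135.1
px 238.0 122.0 a 82.0 z 0.062 xy 598.8 -189.7 size 9.2 9.7 ang 135.1
[51 37 19]
[73 56 26]
[15 15 15]
[73 54 20]
[70 44 40]
[76  3  0]
[-0.35729257  0.05453999 -0.3461249 ]
```

View pics/w1c.png

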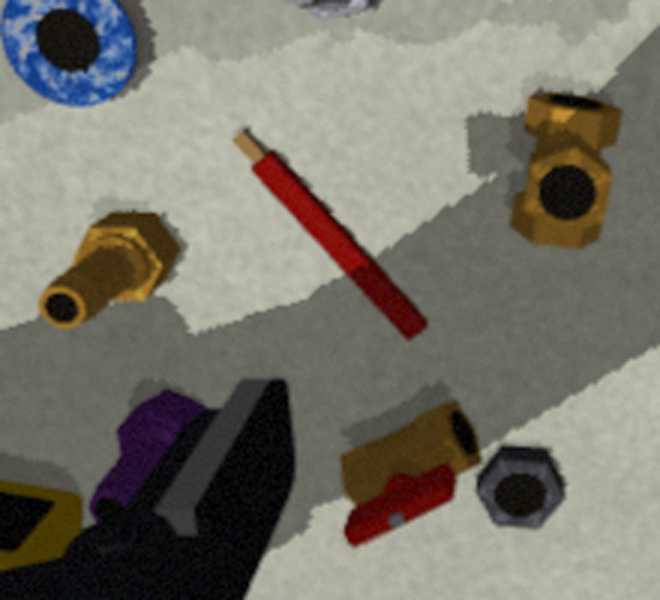

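Tee is at (608,−304.5) with its run at about 37.5°, the valve handle at (465,−351) at −15°, and the hose tail at (451.5,−203.5). The steel nut clears the fingers.

```bash
python3 -m crank '{"travel":[[0.3,-0.3,-2],[0.7,-0.7,-5],[0.7,-0.7,-8],[0.7,-0.7,-10],[0.7,-0.7,-10]],"turn":[[0,0,-4],[0,0,-7.5],[0,0,-7.5],[0,0,-7.5],[0,0,-7.5]],"gripper":[0,0,0,0,0]}'
python3 -m crank '{"travel":[[0,0,0],[0,0,0],[0,0,0],[0,0,0],[0,0,0]],"turn":[[0,0,0],[0,0,0],[0,0,0],[0,0,0],[0,0,0]],"gripper":[0,0,0,0,0]}'
```

```text
clock: 1.85
position: [0.6047, -0.3057, 0.0984]
tool_rot: [-3.138, 0.002, 0.648]
force: [0.1, -0.0, 0.2]
grip_width: 0.0855
finger_force: 0.0
clock: 2.35
position: [0.6066, -0.3062, 0.1017]
tool_rot: [3.141, -0.0, 0.648]
force: [0.1, -0.1, 0.4]
grip_width: 0.0853
finger_force: 0.0
```

```bash
python3 -m crank '{"travel":[[0.1,0.15,-2.5],[0.1,0.15,-5],[0.1,0.15,-7],[0.1,0.15,-7.5],[0.1,0.15,-7.5]],"turn":[[0,0,0],[0,0,0],[0,0,0],[0,0,0],[0,0,0]],"gripper":[0.3,0.3,0.3,0.3,0.3]}'
python3 -m crank '{"travel":[[0,0,0],[0,0,0],[0,0,0],[0,0,0],[0,0,0]],"turn":[[0,0,0],[0,0,0],[0,0,0],[0,0,0],[0,0,0]],"gripper":[1,1,1,1,1]}' 60
python3 -m crank '{"travel":[[0,0,0],[0,0,0],[0,0,0],[0,0,1],[0,0,4]],"turn":[[0,0,0],[0,0,0],[0,0,0],[0,0,0],[0,0,0]],"gripper":[1,1,1,1,1]}'
```

```text
clock: 2.85
position: [0.6072, -0.3045, 0.026]
tool_rot: [-3.141, 0.0, 0.648]
force: [0.5, -0.3, 1.0]
grip_width: 0.0598
finger_force: 0.0
clock: 3.35
position: [0.6081, -0.3049, 0.0277]
tool_rot: [3.14, -0.001, 0.648]
force: [-1.2, -0.6, 6.4]
grip_width: 0.0289
finger_force: 59.1
clock: 3.85
position: [0.6061, -0.304, 0.0652]
tool_rot: [-3.138, 0.002, 0.648]
force: [-0.3, 0.3, -2.6]
grip_width: 0.029
finger_force: 59.6
```

```bash
python3 -m crank '{"travel":[[0,0,4],[0,0,8],[-0.8,3.5,10],[-2,7.5,10],[-3.2,12,10]],"turn":[[0,0,0],[0,0,0],[0,0,-5],[0,0,-10],[0,0,-15]],"gripper":[1,1,1,1,1]}'
python3 -m crank '{"travel":[[-1.3,4.5,0],[-2.6,9,0],[-3.9,13.5,0],[-5.2,18,0],[-6.5,22,0]],"turn":[[0,0,-5],[0,0,-10],[0,0,-15],[0,0,-20],[0,0,-25]],"gripper":[1,1,1,1,1]}'
python3 -m crank '{"travel":[[-1.3,4.5,0],[-2.6,9,0],[-3.9,13,0],[-5.2,16,0],[-5.2,16.7,0]],"turn":[[0,0,0],[0,0,0],[0,0,0],[0,0,-0.4],[0,0,-0.4]],"gripper":[1,1,1,1,1]}'
python3 -m crank '{"travel":[[0,0,0],[0,0,0],[0,0,0],[0,0,0],[0,0,0]],"turn":[[0,0,0],[0,0,0],[0,0,0],[0,0,0],[0,0,0]],"gripper":[1,1,1,1,1]}'
python3 -c "
from h import *
snap('wrist','w2.png')"
```

```text
clock: 4.35
position: [0.5751, -0.1841, 0.1679]
tool_rot: [3.14, -0.002, 0.381]
force: [1.7, 1.3, -1.6]
grip_width: 0.0284
finger_force: 59.8
clock: 4.85
position: [0.5098, 0.0376, 0.1673]
tool_rot: [-3.141, -0.001, -0.053]
force: [0.5, 0.8, -1.3]
grip_width: 0.0287
finger_force: 59.8
clock: 5.35
position: [0.4567, 0.2062, 0.1672]
tool_rot: [-3.14, -0.0, -0.052]
force: [0.4, -1.2, -2.5]
grip_width: 0.0282
finger_force: 59.8
clock: 5.85
position: [0.4587, 0.2017, 0.1663]
tool_rot: [3.142, -0.0, -0.058]
force: [-0.1, -0.3, -2.1]
grip_width: 0.0287
finger_force: 59.8
```

View pics/w2.png

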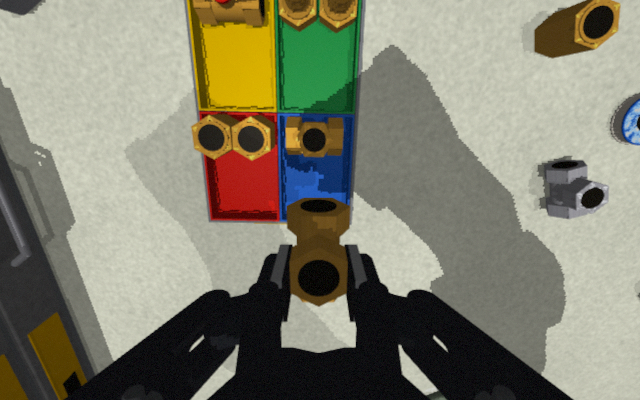

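The tee is held upright and aligned over the blue box. The near rim runs (211,221)–(351,221) and the centre cross is at (278,111). I'll cross-check the box positions.

```bash
python3 - <<'E'
from h import *
w=snap("wrist");crop(w,[(210,221),(280,221),(351,221),(278,111),(199,111),(357,111)],0,0,1,.025,["BL","BM","BR","C","L","R"])
E
```

```text
BL [428.7, 319.7, 25.0]
BM [424.3, 244.1, 25.0]
BR [419.9, 167.4, 25.0]
C [537.4, 234.6, 25.0]
L [541.7, 309.8, 25.0]
R [533.1, 159.4, 25.0]
```

```bash
python3 -m crank '{"travel":[[0,0,-4],[0,0,-8],[0,0,-11],[0,0,-12.5],[0,0,-13.1]],"turn":[[0,0,0],[0,0,0],[0,0,0],[0,0,0],[0,0,0]],"gripper":[1,1,1,1,1]}'
python3 -m crank '{"travel":[[0,0,-0.1],[0,0,-0.2],[0,0,-0.3],[0,0,-0.3],[0,0,-0.3]],"turn":[[0,0,0],[0,0,0],[0,0,0],[0,0,0],[0,0,0]],"gripper":[1,1,1,1,1]}'
```

```text
clock: 6.45
position: [0.4577, 0.202, 0.0337]
tool_rot: [3.14, 0.002, -0.057]
force: [-0.2, 0.6, -1.3]
grip_width: 0.0289
finger_force: 59.7
clock: 6.95
position: [0.4587, 0.2025, 0.0327]
tool_rot: [-3.141, -0.001, -0.057]
force: [-0.7, -0.5, 1.0]
grip_width: 0.0288
finger_force: 60.0
```

```bash
python3 -m crank '{"travel":[[0,0,0],[0,0,0],[0,0,0],[0,0,3],[0,0,7]],"turn":[[0,0,0],[0,0,0],[0,0,0],[0,0,0],[0,0,0]],"gripper":[0.4,0.4,0.4,0.4,0.4]}'
python3 -m crank '{"travel":[[0,0,4],[0,-3,6],[0,-8,6],[0,-13,6],[0,-18,6]],"turn":[[0,0,0],[0,0,-3],[0,0,-6],[0,0,-9],[0,0,-12]],"gripper":[0.3,0.3,0.3,0.3,0.3]}'
python3 -m crank '{"travel":[[0,-5,0],[0,-10,0],[0,-15,0],[0,-20,0],[0,-25,0]],"turn":[[0,0,0],[0,0,0],[0,0,0],[0,0,0],[0,0,0]],"gripper":[0.3,0.3,0.3,0.3,0.3]}'
python3 -m crank '{"travel":[[0.3,-5,0],[0.6,-9,0],[0.6,-11,0],[0.6,-12.2,0],[0.6,-12.2,0]],"turn":[[0,0,0],[0,0,0],[0,0,0],[0,0,0],[0,0,0]],"gripper":[0.3,0.3,0.3,0.3,0.3]}'
python3 -m crank '{"travel":[[0,0,0],[0,0,0],[0,0,0],[0,0,0],[0,0,0]],"turn":[[0,0,0],[0,0,0],[0,0,0],[0,0,0],[0,0,0]],"gripper":[0.3,0.3,0.3,0.3,0.3]}'
python3 - <<'E'
from h import *
t=snap("top");w=snap("wrist","w3.png")
print("red");blobs(w,*RED,zs=(.056,));blobs(w,*BR,zs=(.024,))
cv2.imwrite("pics/t3.png",cv2.hconcat([cv2.resize(t["pixels"][125:245,140:240,::-1],None,fx=4,fy=4),cv2.resize(w["pixels"][120:360,170:490,::-1],None,fx=1,fy=2)[:480]]))
E
```

```text
clock: 7.45
position: [0.4574, 0.202, 0.1019]
tool_rot: [3.14, 0.003, -0.057]
force: [0.7, 0.0, 0.5]
grip_width: 0.0511
finger_force: 0.0
clock: 7.95
position: [0.4582, 0.0207, 0.1626]
tool_rot: [-3.141, -0.001, -0.268]
force: [2.2, 0.1, -0.4]
grip_width: 0.06
finger_force: 0.0
clock: 8.45
position: [0.458, -0.2297, 0.1624]
tool_rot: [-3.142, -0.0, -0.266]
force: [1.0, -0.8, -0.3]
grip_width: 0.06
finger_force: 0.0
clock: 8.95
position: [0.464, -0.3504, 0.162]
tool_rot: [3.141, 0.0, -0.268]
force: [-0.7, 0.7, -0.1]
grip_width: 0.0595
finger_force: 0.0
clock: 9.45
position: [0.4646, -0.3493, 0.1624]
tool_rot: [-3.142, -0.0, -0.266]
force: [-1.4, -1.1, 0.4]
grip_width: 0.0595
finger_force: 0.0
red
px 510.0 268.0 a 1443.5 z 0.056 xy 340.2 -519.2 size 91.1 21.5 ang 25.9
px 321.0 180.0 a 124.5 z 0.056 xy 480.0 -357.9 size 8.1 16.8 ang 164.7
px 230.0 161.0 a 835.5 z 0.056 xy 519.3 -284.0 size 82.7 9.4 ang 83.1
px 191.0 236.0 a 1221.5 z 0.024 xy 447.5 -202.4 size 32.6 69.5 ang 130.3
px 320.0 186.0 a 898.5 z 0.024 xy 465.2 -353.1 size 33.3 59.8 ang 164.3
px 6.0 151.0 a 421.5 z 0.024 xy 580.7 -65.9 size 16.7 36.0 ang 145.1
```

View pics/t3.png

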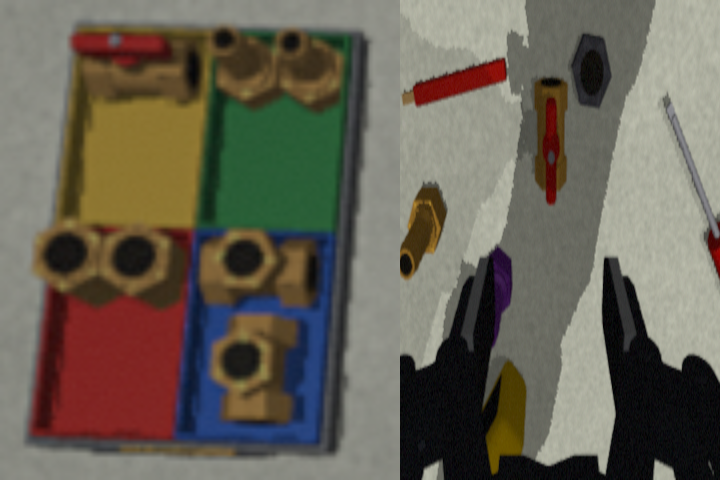

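The tee stands well in the blue box. Below the wrist, the valve handle is vertical in the image, with its hub at about (320,198).

```bash
python3 - <<'E'
from h import *
w=snap("wrist");crop(w,[(320.5,170),(320,198.5),(320.5,218)],0,0,1,.056);print(bot.observe()["position"])
h=cv2.cvtColor(w["pixels"],cv2.COLOR_RGB2HSV)
for v in range(166,226,8):print(v,[int(u) for u in np.where(cv2.inRange(h[v:v+1,290:350],(0,170,20),(6,255,255))[0])[0][[0,-1]]+290] if cv2.inRange(h[v:v+1,290:350],(0,170,20),(6,255,255)).any() else None)
E
```

```text
0 [490.1, -359.8, 56.0]
1 [464.3, -352.4, 56.0]
2 [445.5, -347.8, 56.0]
[ 0.46444136 -0.3495281   0.16225611]
166 None
174 [316, 324]
182 [316, 325]
190 [313, 328]
198 [314, 327]
206 [316, 325]
214 [316, 325]
222 None
```

```bash
python3 -m crank '{"travel":[[0,-0.25,-4],[0,-0.25,-8],[0,-0.25,-11],[0,-0.25,-12.6],[0,-0.25,-12.6]],"turn":[[0,0,0],[0,0,0],[0,0,0],[0,0,0],[0,0,0]],"gripper":[0.4,0.4,0.4,0.4,0.4]}'
python3 -m crank '{"travel":[[0,0,0],[0,0,0],[0,0,0],[0,0,0],[0,0,0]],"turn":[[0,0,0],[0,0,0],[0,0,0],[0,0,0],[0,0,0]],"gripper":[1,1,1,1,1]}' 70
python3 -m crank '{"travel":[[0,0,0],[0,0,0],[0,0,0],[0,0,1],[0,0,4]],"turn":[[0,0,0],[0,0,0],[0,0,0],[0,0,0],[0,0,0]],"gripper":[1,1,1,1,1]}'
```

```text
clock: 10.1
position: [0.4636, -0.3516, 0.0347]
tool_rot: [-3.141, 0.003, -0.266]
force: [0.7, -0.9, 0.6]
grip_width: 0.0511
finger_force: 0.0
clock: 10.6
position: [0.4656, -0.3541, 0.0387]
tool_rot: [3.139, -0.004, -0.267]
force: [-4.1, -2.9, 19.5]
grip_width: 0.0087
finger_force: 113.5
clock: 11.1
position: [0.4634, -0.3512, 0.0756]
tool_rot: [-3.14, 0.003, -0.266]
force: [-0.2, 0.8, -2.2]
grip_width: 0.0084
finger_force: 96.5
```

```bash
python3 -m crank '{"travel":[[0,0,4],[0,0,8],[0.7,3.5,11],[1.5,8,11],[2.4,12.4,11]],"turn":[[0,0,0],[0,0,0],[0,0,4],[0,0,8],[0,0,12]],"gripper":[1,1,1,1,1]}'
python3 -m crank '{"travel":[[0.9,4.5,0],[1.8,9,0],[2.7,13.5,0],[3.6,18,0],[4.5,22.5,0]],"turn":[[0,0,0],[0,0,0],[0,0,0],[0,0,0],[0,0,0]],"gripper":[1,1,1,1,1]}'
python3 -m crank '{"travel":[[0.8,4.5,0],[1.6,9,0],[2.4,13.5,0],[3.2,18,0],[4,22.5,0]],"turn":[[0,0,0],[0,0,0],[0,0,0],[0,0,0],[0,0,0]],"gripper":[1,1,1,1,1]}'
python3 -m crank '{"travel":[[0.3,4,0],[0.3,5,0],[0.3,5,0],[0.3,5,0],[0.3,5,0]],"turn":[[0,0,0],[0,0,0],[0,0,0],[0,0,0],[0,0,0]],"gripper":[1,1,1,1,1]}'
python3 -m crank '{"travel":[[0,0,0],[0,0,0],[0,0,0],[0,0,0],[0,0,0]],"turn":[[0,0,0],[0,0,0],[0,0,0],[0,0,0],[0,0,0]],"gripper":[1,1,1,1,1]}'
python3 -c "
from h import *
snap('wrist','w4.png')"
```

```text
clock: 11.6
position: [0.4886, -0.2268, 0.1881]
tool_rot: [3.141, -0.002, -0.055]
force: [1.3, 1.0, -2.2]
grip_width: 0.0081
finger_force: 96.5
clock: 12.1
position: [0.5334, -0.0012, 0.1872]
tool_rot: [-3.142, -0.001, -0.057]
force: [1.1, -0.1, -2.5]
grip_width: 0.0083
finger_force: 96.5
clock: 12.6
position: [0.5733, 0.2238, 0.1872]
tool_rot: [-3.141, -0.001, -0.057]
force: [1.1, -0.5, -2.6]
grip_width: 0.0082
finger_force: 96.5
clock: 13.1
position: [0.5767, 0.2701, 0.1866]
tool_rot: [3.141, -0.0, -0.059]
force: [1.3, -0.6, -2.5]
grip_width: 0.0081
finger_force: 88.5
clock: 13.6
position: [0.5764, 0.2718, 0.1862]
tool_rot: [-3.142, 0.0, -0.057]
force: [0.5, 0.3, -1.6]
grip_width: 0.0084
finger_force: 88.5
```

View pics/w4.png

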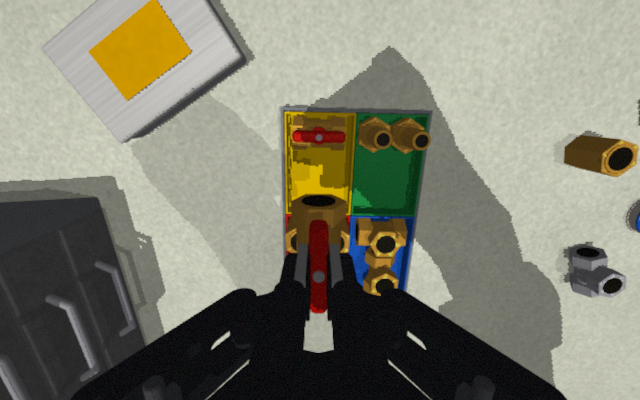

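```bash
python3 -m crank '{"travel":[[0,0,-4],[0,0,-8],[0,0,-11],[0,0,-13],[0,0,-14]],"turn":[[0,0,0],[0,0,0],[0,0,0],[0,0,0],[0,0,0]],"gripper":[1,1,1,1,1]}'
python3 -m crank '{"travel":[[0,0,-0.1],[0,0,-0.2],[0,0,-0.2],[0,0,-0.2],[0,0,-0.2]],"turn":[[0,0,0],[0,0,0],[0,0,0],[0,0,0],[0,0,0]],"gripper":[1,1,1,1,1]}'
```

```text
clock: 14.15
position: [0.5756, 0.2715, 0.0443]
tool_rot: [3.14, 0.002, -0.057]
force: [-0.1, -0.1, -2.5]
grip_width: 0.008
finger_force: 88.7
clock: 14.65
position: [0.5766, 0.272, 0.0446]
tool_rot: [-3.141, -0.0, -0.057]
force: [0.2, 0.5, -3.0]
grip_width: 0.0081
finger_force: 88.5
```

```bash
python3 -m crank '{"travel":[[0,0,-0.1],[0,0,-0.1],[0,0,-0.1],[0,0,-0.1],[0,0,-0.1]],"turn":[[0,0,0],[0,0,0],[0,0,0],[0,0,0],[0,0,0]],"gripper":[1,1,1,1,1]}'
python3 -m crank '{"travel":[[0,0,-0.1],[0,0,-0.1],[0,0,-0.1],[0,0,-0.1],[0,0,-0.1]],"turn":[[0,0,0],[0,0,0],[0,0,0],[0,0,0],[0,0,0]],"gripper":[1,1,1,1,1]}'
```

```text
clock: 15.15
position: [0.5766, 0.2721, 0.0441]
tool_rot: [-3.141, -0.001, -0.057]
force: [-4.1, -2.5, 10.5]
grip_width: 0.0078
finger_force: 91.2
clock: 15.65
position: [0.5766, 0.2722, 0.044]
tool_rot: [-3.141, -0.001, -0.057]
force: [-10.4, -3.5, 27.5]
grip_width: 0.008
finger_force: 94.3
```

```bash
python3 -m crank '{"travel":[[0,0,0.1],[0,0,0.1],[0,0,0.1],[0,0,0.1],[0,0,0.1]],"turn":[[0,0,0],[0,0,0],[0,0,0],[0,0,0],[0,0,0]],"gripper":[1,0.5,0.5,0.5,0.5]}'
python3 -m crank '{"travel":[[0,0,2],[0,0,6],[0,0,10],[0,0,12],[0,-4,12]],"turn":[[0,0,0],[0,0,0],[0,0,0],[0,0,0],[0,0,0]],"gripper":[0.5,0.5,0.5,0.5,0.5]}' 60
python3 -m crank '{"travel":[[0.3,-5,0],[0.6,-10,0],[0.9,-15,0],[1.2,-20,0],[1.5,-25,0]],"turn":[[0,0,0],[0,0,0],[0,0,0],[0,0,0],[0,0,0]],"gripper":[0.2,0.2,0.2,0.2,0.2]}'
python3 -m crank '{"travel":[[0,-1.4,0],[0,-1.4,0],[0,-1.4,0],[0,-1.4,0],[0,-1.4,0]],"turn":[[0,0,0],[0,0,0],[0,0,0],[0,0,0],[0,0,0]],"gripper":[0.2,0.2,0.2,0.2,0.2]}'
python3 - <<'E'
from h import *
t=snap("top");w=snap("wrist")
print(bot.observe()["position"],bot.observe()["tool_rot"])
blobs(w,*DK,zs=(.046,),amin=40,roi=(280,100,360,260))
a=cv2.resize(t["pixels"][125:245,140:240,::-1],None,fx=4,fy=4)
b=cv2.resize(w["pixels"][130:250,270:370,::-1],None,fx=4,fy=4,interpolation=cv2.INTER_CUBIC)
cv2.imwrite("pics/t5.png",cv2.hconcat([a,b]))
E
```

```text
clock: 16.15
position: [0.5764, 0.2719, 0.0431]
tool_rot: [3.142, 0.0, -0.057]
force: [0.4, -0.2, -0.5]
grip_width: 0.0426
finger_force: 0.0
clock: 16.65
position: [0.5769, 0.2373, 0.1663]
tool_rot: [-3.136, -0.004, -0.051]
force: [0.5, -0.4, -0.6]
grip_width: 0.0427
finger_force: 0.0
clock: 17.15
position: [0.5912, -0.0197, 0.1633]
tool_rot: [-3.142, -0.0, -0.057]
force: [1.2, 0.2, -0.6]
grip_width: 0.0681
finger_force: 0.0
clock: 17.65
position: [0.5914, -0.0301, 0.1632]
tool_rot: [-3.141, 0.0, -0.055]
force: [-0.2, 0.2, 0.3]
grip_width: 0.068
finger_force: 0.0
[ 0.59143629 -0.03066914  0.16323666] [-3.14142909e+00 -1.67449631e-05 -5.55056083e-02]
px 320.0 196.0 a 385.0 z 0.046 xy 591.0 -32.7 size 22.2 21.1 ang 86.8
```

View pics/t5.png

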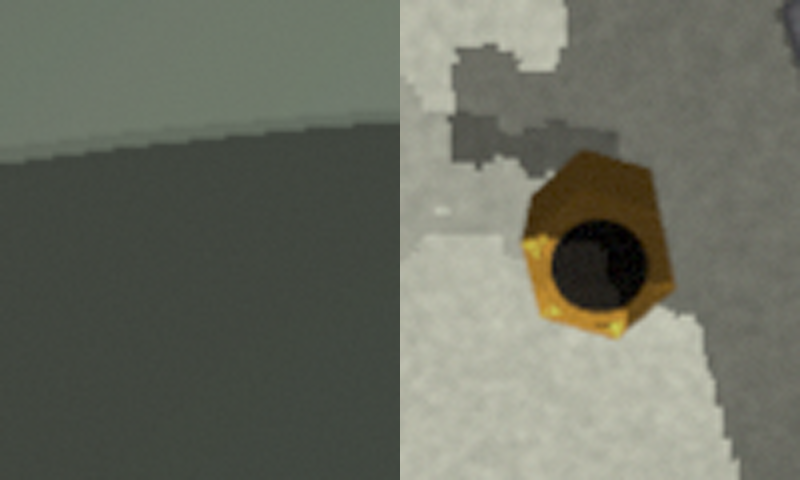

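The arm blocks the top view. In the wrist crop, the coupling's top corners sit about 16° off the image axes, so I need a +14° turn to face its flats.

```bash
python3 -m crank '{"travel":[[0,-0.2,-3],[0,-0.2,-7],[0,-0.2,-10],[0,-0.2,-13],[0,-0.2,-14.3]],"turn":[[0,0,7],[0,0,14],[0,0,14],[0,0,14],[0,0,14]],"gripper":[0.2,0.2,0.2,0.2,0.2]}'
python3 -m crank '{"travel":[[0,0,0],[0,0,0],[0,0,0],[0,0,0],[0,0,0]],"turn":[[0,0,0],[0,0,0],[0,0,0],[0,0,0],[0,0,0]],"gripper":[0.2,1,1,1,1]}' 60
python3 -m crank '{"travel":[[0,0,0],[0,0,0],[0,0,0],[0,0,1],[0,0,4]],"turn":[[0,0,0],[0,0,0],[0,0,0],[0,0,0],[0,0,0]],"gripper":[1,1,1,1,1]}'
```

```text
clock: 18.25
position: [0.5902, -0.0332, 0.0178]
tool_rot: [-3.141, 0.003, 0.188]
force: [-1.2, 0.6, 0.3]
grip_width: 0.0682
finger_force: 0.0
clock: 18.75
position: [0.5923, -0.0336, 0.0219]
tool_rot: [3.141, -0.002, 0.187]
force: [-0.9, 1.6, 10.0]
grip_width: 0.0333
finger_force: 59.7
clock: 19.25
position: [0.5902, -0.0336, 0.0598]
tool_rot: [-3.141, 0.003, 0.188]
force: [-0.5, -0.7, -1.2]
grip_width: 0.033
finger_force: 60.0
```

```bash
python3 -m crank '{"travel":[[0,0,4],[0,0,8],[-1.2,3,11],[-3,7,11],[-4.8,11.5,11]],"turn":[[0,0,0],[0,0,0],[0,0,-5],[0,0,-10],[0,0,-14]],"gripper":[1,1,1,1,1]}'
python3 -m crank '{"travel":[[-1.8,4.5,0],[-3.6,9,0],[-5.4,13.5,0],[-7,17,0],[-8,19.7,0]],"turn":[[0,0,0],[0,0,0],[0,0,0],[0,0,0],[0,0,0]],"gripper":[1,1,1,1,1]}'
python3 -m crank '{"travel":[[0,0,0],[0,0,0],[0,0,0],[0,0,0],[0,0,0]],"turn":[[0,0,0],[0,0,0],[0,0,0],[0,0,0],[0,0,0]],"gripper":[1,1,1,1,1]}'
```

```text
clock: 19.75
position: [0.5433, 0.0817, 0.1724]
tool_rot: [-3.141, -0.003, -0.063]
force: [0.2, 0.8, -1.7]
grip_width: 0.0328
finger_force: 60.2
clock: 20.25
position: [0.4619, 0.2809, 0.1715]
tool_rot: [-3.14, -0.001, -0.055]
force: [0.2, -0.8, -1.7]
grip_width: 0.0327
finger_force: 60.2
clock: 20.75
position: [0.4638, 0.2776, 0.1704]
tool_rot: [3.142, -0.0, -0.058]
force: [0.8, 0.6, -1.9]
grip_width: 0.033
finger_force: 60.2
```

```bash
python3 -m crank '{"travel":[[0,0.1,-4],[0,0.1,-8],[0,0.1,-11],[0,0.1,-13],[0,0.1,-14.1]],"turn":[[0,0,0],[0,0,0],[0,0,0],[0,0,0],[0,0,0]],"gripper":[1,1,1,1,1]}'
python3 -m crank '{"travel":[[0,0,-0.1],[0,0,-0.2],[0,0,-0.3],[0,0,-0.3],[0,0,-0.3]],"turn":[[0,0,0],[0,0,0],[0,0,0],[0,0,0],[0,0,0]],"gripper":[1,1,1,1,1]}'
```

```text
clock: 21.25
position: [0.463, 0.2786, 0.0276]
tool_rot: [3.14, 0.002, -0.058]
force: [0.4, -0.1, -1.8]
grip_width: 0.0328
finger_force: 60.2
clock: 21.75
position: [0.4639, 0.2796, 0.0268]
tool_rot: [-3.141, -0.001, -0.057]
force: [1.0, -1.5, 5.2]
grip_width: 0.033
finger_force: 61.4
```

```bash
python3 -m crank '{"travel":[[0,0,0],[0,0,0],[0,0,0],[0,0,3],[0,0,7]],"turn":[[0,0,0],[0,0,0],[0,0,0],[0,0,0],[0,0,0]],"gripper":[0.45,0.45,0.45,0.45,0.45]}'
python3 -m crank '{"travel":[[0,0,5],[0,-3,8],[0,-8,8],[0,-13,8],[0,-18,8]],"turn":[[0,0,0],[0,0,0],[0,0,0],[0,0,0],[0,0,0]],"gripper":[0.45,0.45,0.45,0.45,0.45]}'
python3 -m crank '{"travel":[[0,-5,0],[0,-10,0],[0,-15,0],[-0.5,-20,0],[-1,-25,0]],"turn":[[0,0,0],[0,0,0],[0,0,0],[0,0,0],[0,0,0]],"gripper":[0.45,0.45,0.45,0.45,0.45]}'
python3 -m crank '{"travel":[[-0.1,-4,0],[-0.1,-5.2,0],[-0.1,-5.2,0],[-0.1,-5.2,0],[-0.1,-5.2,0]],"turn":[[0,0,0],[0,0,0],[0,0,0],[0,0,0],[0,0,0]],"gripper":[0.45,0.45,0.45,0.45,0.45]}'
python3 - <<'E'
from h import *
t=snap("top");w=snap("wrist")
print(bot.observe()["position"],bot.observe()["tool_rot"])
blobs(w,*DK,zs=(.062,),amin=30,roi=(220,100,420,300))
a=cv2.resize(t["pixels"][125:245,140:240,::-1],None,fx=4,fy=4)
b=cv2.resize(w["pixels"][90:330,220:420,::-1],None,fx=2,fy=2,interpolation=cv2.INTER_CUBIC)
cv2.imwrite("pics/t6.png",cv2.hconcat([a,b]))
E
```

```text
clock: 22.25
position: [0.4623, 0.2788, 0.0956]
tool_rot: [3.139, 0.003, -0.057]
force: [0.5, 1.6, 0.5]
grip_width: 0.0467
finger_force: 0.0
clock: 22.75
position: [0.463, 0.0976, 0.1766]
tool_rot: [-3.141, -0.001, -0.056]
force: [0.6, 0.2, 0.5]
grip_width: 0.0468
finger_force: 0.0
clock: 23.25
position: [0.4529, -0.1522, 0.1764]
tool_rot: [3.142, -0.0, -0.057]
force: [1.7, -0.2, -0.5]
grip_width: 0.0471
finger_force: 0.0
clock: 23.75
position: [0.4527, -0.2007, 0.1762]
tool_rot: [-3.141, 0.0, -0.055]
force: [0.9, 0.2, 0.2]
grip_width: 0.0471
finger_force: 0.0
[ 0.45270908 -0.20095666  0.17626074] [-3.14129738e+00 -1.19957249e-05 -5.50420563e-02]
px 378.0 238.0 a 140.5 z 0.062 xy 405.7 -259.9 size 20.3 14.0 ang 27.3
px 369.0 221.0 a 92.5 z 0.062 xy 424.7 -249.7 size 11.2 25.3 ang 132.6
px 321.0 198.0 a 94.5 z 0.062 xy 450.8 -204.4 size 11.4 10.0 ang 86.9
px 252.0 135.0 a 336.5 z 0.062 xy 512.4 -146.6 size 18.5 18.0 ang 39.8
```

View pics/t6.png

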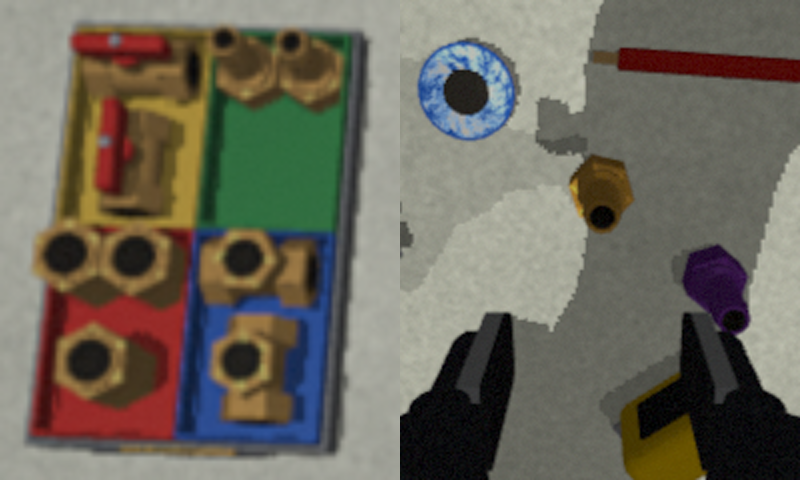

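Three fittings stand correctly in their boxes. The hose tail mouth is at (450.8,−204.4), and the purple one is clear of the fingers.

```bash
python3 -m crank '{"travel":[[-0.1,-0.3,-4],[-0.1,-0.3,-8],[-0.1,-0.3,-11],[-0.1,-0.3,-13],[-0.1,-0.3,-13.8]],"turn":[[0,0,0],[0,0,0],[0,0,0],[0,0,0],[0,0,0]],"gripper":[0.45,0.45,0.45,0.45,0.45]}'
python3 -m crank '{"travel":[[0,0,0],[0,0,0],[0,0,0],[0,0,0],[0,0,0]],"turn":[[0,0,0],[0,0,0],[0,0,0],[0,0,0],[0,0,0]],"gripper":[0.45,1,1,1,1]}' 60
python3 -m crank '{"travel":[[0,0,0],[0,0,0],[0,0,0],[0,0,1],[0,0,4]],"turn":[[0,0,0],[0,0,0],[0,0,0],[0,0,0],[0,0,0]],"gripper":[1,1,1,1,1]}'
```

```text
clock: 24.35
position: [0.4508, -0.2041, 0.0366]
tool_rot: [-3.141, 0.002, -0.056]
force: [1.1, -0.2, 1.2]
grip_width: 0.0467
finger_force: 0.0
clock: 24.85
position: [0.4521, -0.2053, 0.0392]
tool_rot: [3.141, -0.002, -0.057]
force: [-0.5, 0.4, 10.2]
grip_width: 0.0165
finger_force: 58.7
clock: 25.35
position: [0.4503, -0.2047, 0.0778]
tool_rot: [-3.141, 0.003, -0.057]
force: [-0.0, -0.2, -1.0]
grip_width: 0.0164
finger_force: 58.7
```

```bash
python3 -m crank '{"travel":[[0,0,4],[0,0,8],[1,3,11],[2.2,7,11],[3.4,11,11]],"turn":[[0,0,0],[0,0,0],[0,0,0],[0,0,0],[0,0,0]],"gripper":[1,1,1,1,1]}'
python3 -m crank '{"travel":[[1.3,4.5,0],[2.6,9,0],[3.9,13.5,0],[5.2,18,0],[6.5,22.5,0]],"turn":[[0,0,0],[0,0,0],[0,0,0],[0,0,0],[0,0,0]],"gripper":[1,1,1,1,1]}'
python3 -m crank '{"travel":[[1.2,4,0],[2.1,6.5,0],[2.1,6.5,0],[2.1,6.5,0],[2.1,6.5,0]],"turn":[[0,0,0],[0,0,0],[0,0,0],[0,0,0],[0,0,0]],"gripper":[1,1,1,1,1]}'
python3 -m crank '{"travel":[[0,0,0],[0,0,0],[0,0,0],[0,0,0],[0,0,0]],"turn":[[0,0,0],[0,0,0],[0,0,0],[0,0,0],[0,0,0]],"gripper":[1,1,1,1,1]}'
python3 - <<'E'
from h import *
w=snap("wrist")
blobs(w,*DK,zs=(.062+.155,),amin=30,roi=(280,200,360,330))
cv2.imwrite("pics/t7.png",cv2.resize(w["pixels"][60:360,220:470,::-1],None,fx=2,fy=2,interpolation=cv2.INTER_CUBIC))
E
```

```text
clock: 25.85
position: [0.486, -0.0942, 0.1903]
tool_rot: [3.141, -0.003, -0.058]
force: [1.3, -0.0, -1.1]
grip_width: 0.0164
finger_force: 58.7
clock: 26.35
position: [0.5506, 0.1316, 0.1893]
tool_rot: [-3.142, -0.001, -0.057]
force: [0.6, -0.6, -1.5]
grip_width: 0.0162
finger_force: 58.7
clock: 26.85
position: [0.5713, 0.1937, 0.1887]
tool_rot: [3.141, -0.0, -0.058]
force: [-0.7, -1.3, -0.8]
grip_width: 0.0164
finger_force: 58.7
clock: 27.35
position: [0.5714, 0.1947, 0.1882]
tool_rot: [-3.142, 0.0, -0.057]
force: [-0.3, 0.8, -1.2]
grip_width: 0.0163
finger_force: 58.7
px 318.0 283.0 a 368.0 z 0.217 xy 574.2 193.6 size 10.8 11.0 ang 176.7
```

View pics/t7.png

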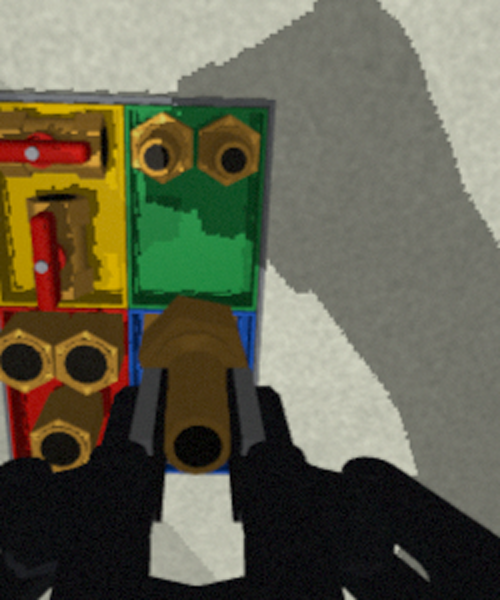

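The hose tail hangs upright over the green box.

```bash
python3 -m crank '{"travel":[[0,0.15,-4],[0,0.15,-8],[0,0.15,-11],[0,0.15,-13],[0,0.15,-14.2]],"turn":[[0,0,0],[0,0,0],[0,0,0],[0,0,0],[0,0,0]],"gripper":[1,1,1,1,1]}'
python3 -m crank '{"travel":[[0,0,-0.1],[0,0,-0.2],[0,0,-0.25],[0,0,-0.25],[0,0,-0.25]],"turn":[[0,0,0],[0,0,0],[0,0,0],[0,0,0],[0,0,0]],"gripper":[1,1,1,1,1]}'
```

```text
clock: 27.9
position: [0.5708, 0.1961, 0.0445]
tool_rot: [3.141, 0.002, -0.057]
force: [0.6, 0.7, -1.0]
grip_width: 0.0162
finger_force: 58.8
clock: 28.4
position: [0.5716, 0.1963, 0.0442]
tool_rot: [-3.141, -0.001, -0.057]
force: [0.2, 0.0, -1.2]
grip_width: 0.0167
finger_force: 60.0
```

```bash
python3 -m crank '{"travel":[[0,0,-0.05],[0,0,-0.1],[0,0,-0.1],[0,0,-0.1],[0,0,-0.1]],"turn":[[0,0,0],[0,0,0],[0,0,0],[0,0,0],[0,0,0]],"gripper":[1,1,1,1,1]}'
```

```text
clock: 28.9
position: [0.5718, 0.1963, 0.0436]
tool_rot: [-3.141, -0.001, -0.057]
force: [-2.7, -1.3, 12.1]
grip_width: 0.0164
finger_force: 61.7
```

Contact with the floor. I'll release, rise and back away.

```bash
python3 -m crank '{"travel":[[0,0,0],[0,0,0],[0,0,0],[0,0,0],[0,0,2]],"turn":[[0,0,0],[0,0,0],[0,0,0],[0,0,0],[0,0,0]],"gripper":[0.45,0.45,0.45,0.45,0.45]}'
python3 -m crank '{"travel":[[0,0,4],[0,0,8],[0,0,12],[0,-3,14],[0,-8,14]],"turn":[[0,0,0],[0,0,0],[0,0,0],[0,0,0],[0,0,0]],"gripper":[0.45,0.45,0.45,0.45,0.45]}'
python3 -m crank '{"travel":[[-1,-5,0],[-2,-10,0],[-3,-15,0],[-4,-20,0],[-5,-25,0]],"turn":[[0,0,0],[0,0,0],[0,0,0],[0,0,0],[0,0,0]],"gripper":[0.45,0.45,0.45,0.45,0.45]}'
python3 -m crank '{"travel":[[0,-5,0],[0,-9,0],[0,-9,0],[0,-9,0],[0,-9,0]],"turn":[[0,0,0],[0,0,0],[0,0,0],[0,0,0],[0,0,0]],"gripper":[0.45,0.45,0.45,0.45,0.45]}'
python3 - <<'E'
from h import *
t=snap("top");s=snap("scene")
a=cv2.resize(t["pixels"][125:245,140:240,::-1],None,fx=4,fy=4)
b=cv2.resize(s["pixels"][130:250,360:460,::-1],None,fx=4,fy=4,interpolation=cv2.INTER_CUBIC)
cv2.imwrite("pics/t8.png",cv2.hconcat([a,b]))
E
```

```text
clock: 29.4
position: [0.5701, 0.1959, 0.0609]
tool_rot: [3.14, 0.003, -0.057]
force: [-1.0, -0.2, 0.6]
grip_width: 0.0469
finger_force: 0.0
clock: 29.9
position: [0.5725, 0.1188, 0.2057]
tool_rot: [-3.139, -0.005, -0.052]
force: [1.8, -0.6, -0.7]
grip_width: 0.0473
finger_force: 0.0
clock: 30.4
position: [0.5217, -0.1307, 0.2029]
tool_rot: [3.142, -0.0, -0.057]
force: [1.6, -1.0, 0.5]
grip_width: 0.0469
finger_force: 0.0
clock: 30.9
position: [0.5226, -0.2178, 0.2026]
tool_rot: [-3.141, 0.0, -0.056]
force: [-1.0, 1.5, -0.7]
grip_width: 0.0471
finger_force: 0.0
```

View pics/t8.png

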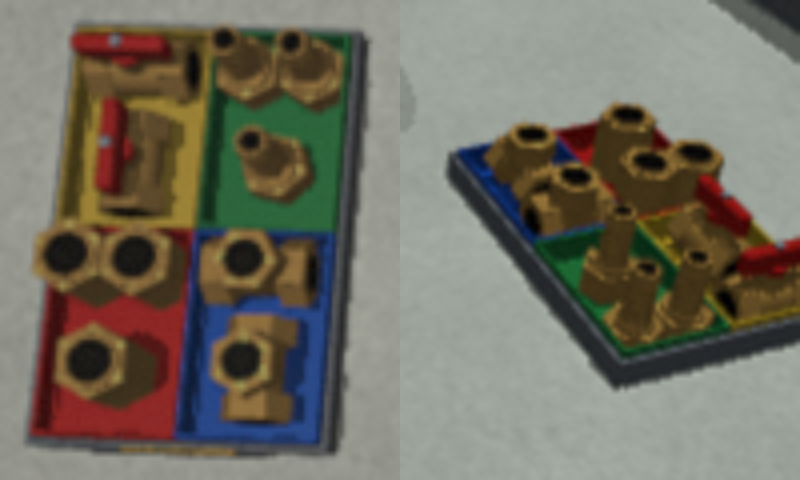

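All four fittings stand upright in the right boxes, and the gripper is clear.

```bash
python3 -c "
from workcell import bot
print(bot.job_done())"
```

```text
the job is handed in; nothing more can be done
None
```

The brass tee, ball valve, hex coupling and hose tail each stand upright in the box of their kind, in the empty part nearest the robot; the steel look-alikes were left alone, and the job was handed in at about 31 s.

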